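# Press the glued stones home in order

### The arm

A 6-joint arm with a two-finger parallel gripper is mounted at the origin on the work surface. World frame = base frame: x ahead of the robot, y to its left, z up, the work surface at z = 0. Lengths are in mm, angles in rad, forces in N, time in s.
With the tool pointing down it reaches from about 275 to 825 mm from the base axis. Payload 4.9 kg.
Tool frame: the origin (TCP) lies at the very end of the fingers, on their centre line; the grasp point (between the pads) lies grip_point_offset behind it (grip_point_offset is the distance from the TCP to the grasp point, in mm); z points along the fingers, y is the line along which they close (so a half turn about z gives the same grasp; the last joint's range is limited). The gripper opens to 85 mm and grips with 20 to 120 N. Pads are 22 mm wide; open, the fingers measure 114 mm over their backs; the gripper's body (76 mm by 85 mm) begins 54 mm behind the grasp point. The pads swing forward as they close: fully open they stand 13 mm farther back than shut.
Start: joints at [1.072, 0.326, -0.193, 1.052, 0, 1.437], TCP at [196.215, 513.827, 231.281] pointing down, gripper open.
Joint ranges: [-2.65, 2.65], [-0.97, 1.79], [-1.3, 1.35], [-1.93, 2.1], [-1.47, 1.37], [-3.14, 3.14]. Speed limits (rad/s): [2.57, 2.57, 3.14, 3.14, 3.14, 3.14].

### API

Orientations are given as a unit quaternion [x, y, z, w].
In Python, from rig import state, get_image, hand_in, grip_point_offset gives the robot as it stands. The module is installed in compiled form; this text tells all that it offers.
- The arm moves only by the shell command python3 -m jog 'ROWS' [FORCE]. ROWS is text: rows parted by semicolons, each of 7 numbers parted by spaces: the closure, from 0 (fully open) to 1 (shut), then the shift along the world's x, y, z in mm, then the turn, a rotation vector about the world's x, y, z in degrees. A call has 1 to 5 rows; each row is the pose to reach, as a shift and turn from the pose commanded when the call began; what a row does not reach only later rows make up. A row lasts 1/12 s, in which the tool goes at most 41.7 mm and 7.16 degrees, less where a joint would pass 70% of its speed; a pose out of reach is approached as far as the arm can. A call with a gripper value outside its range is refused whole. The fingers move at their own pace and stop on an object; FORCE is the grip in N (left out, the last holds). Time passes only in rows, so rows that repeat a pose let the fingers close. It gives the time, the measured TCP pose, the force, the opening and the grip force at its end, in the units of the state.
- state(): the state, without advancing time (a new reading comes with each control period).
- get_image(name): name is "side" or "top"; returns a dict with "frame" (420x560x3 uint8, blue, green, red), "intrinsics" (3x3 intrinsics, pixels), "rvec" (rotation vector, rad) and "tvec" (3), from world to camera coordinates, as OpenCV has them. Camera axes: x right, y down, z forward; pixel columns grow to the right and rows downward; lengths in mm; the calibration is good to about 2 mm. A picture is of the moment at which its call begins. There is no depth.
- hand_in(): hands the job in; it is judged then, once.
The state is a dict: "clock": time; "qpos": joint angles; "joint_vel": joint speeds; "tau": joint torques, N m; "tcp_pos": TCP position; "tcp_rot": TCP orientation; "wrist_force": force on the tool from outside, world axes, zero at the start; "torque": the same for the moment, N m; "gripper_width": finger opening in mm; "grasp_force": force on a finger pad.
Only numpy, scipy, OpenCV 4.12 (cv2) and the standard library are available. Lean on these libraries where they do the work, as an engineer would, in place of code of your own. Each camera call takes 0.05 s, during which the arm holds its last target. There are 200 camera calls.

### The job

Three domed pendant stones have just been glued and stand proud of their brass cups: with the fingertips, gently press each one straight down until it is fully home, first the purple, then the yellow, then the turquoise, lifting off after each. The red stone is not to be touched, and the holders, pliers, glue, can and bead bowl stay where they are; do not pick anything up.

Things in the scene. Friction and masses are not known exactly. Their poses are not given: they have to be found in the camera images.
- purple_holder: loose spring-loaded jig holding the purple stone, 0.5 to 0.85 kg: aluminium block 70 x 70 x 20 mm, with a brass cup (40 mm diameter) in its middle whose rim stands 34 mm above the table. The cup is sprung: it starts to yield at 1 N and sinks up to 8 mm (8 N), and comes back up when let go. Origin: centre of the block's underside; z up.
- purple_stone (a joint): how far the purple domed stone (30 mm diameter) has been pressed down into its brass cup, in m: 0 is standing proud, 0.006 is fully home against the cup's floor; starts at 0 to 0.0015. It moves only straight down, needs about 3 N, and stays where it is left. Under a 3 N press the cup below it first sinks about 2 mm; a push of 5 to 6 N sets the stone home.
- purple_top (a point): middle of the top of the purple stone's shallow dome (flat within 0.5 mm over the middle 16 mm). It is 47 mm above the table with the stone proud and 41 mm when home, which is 13 mm and 7 mm above the unpressed cup's rim; with the stone home and the cup sunk to its stop it is 33 mm above the table, and from there on everything is rigid.
- yellow_holder: loose spring-loaded jig holding the yellow stone, 0.5 to 0.85 kg: aluminium block 70 x 70 x 20 mm, with a brass cup (40 mm diameter) in its middle whose rim stands 34 mm above the table. The cup is sprung: it starts to yield at 1 N and sinks up to 8 mm (8 N), and comes back up when let go. Origin: centre of the block's underside; z up.
- yellow_stone (a joint): how far the yellow domed stone (30 mm diameter) has been pressed down into its brass cup, in m: 0 is standing proud, 0.006 is fully home against the cup's floor; starts at 0 to 0.0015. It moves only straight down, needs about 3 N, and stays where it is left. Under a 3 N press the cup below it first sinks about 2 mm; a push of 5 to 6 N sets the stone home.
- yellow_top (a point): middle of the top of the yellow stone's shallow dome (flat within 0.5 mm over the middle 16 mm). It is 47 mm above the table with the stone proud and 41 mm when home, which is 13 mm and 7 mm above the unpressed cup's rim; with the stone home and the cup sunk to its stop it is 33 mm above the table, and from there on everything is rigid.
- turquoise_holder: loose spring-loaded jig holding the turquoise stone, 0.5 to 0.85 kg: aluminium block 70 x 70 x 20 mm, with a brass cup (40 mm diameter) in its middle whose rim stands 34 mm above the table. The cup is sprung: it starts to yield at 1 N and sinks up to 8 mm (8 N), and comes back up when let go. Origin: centre of the block's underside; z up.
- turquoise_stone (a joint): how far the turquoise domed stone (30 mm diameter) has been pressed down into its brass cup, in m: 0 is standing proud, 0.006 is fully home against the cup's floor; starts at 0 to 0.0015. It moves only straight down, needs about 3 N, and stays where it is left. Under a 3 N press the cup below it first sinks about 2 mm; a push of 5 to 6 N sets the stone home.
- turquoise_top (a point): middle of the top of the turquoise stone's shallow dome (flat within 0.5 mm over the middle 16 mm). It is 47 mm above the table with the stone proud and 41 mm when home, which is 13 mm and 7 mm above the unpressed cup's rim; with the stone home and the cup sunk to its stop it is 33 mm above the table, and from there on everything is rigid.
- red_holder: loose spring-loaded jig holding the red stone, 0.5 to 0.85 kg: aluminium block 70 x 70 x 20 mm, with a brass cup (40 mm diameter) in its middle whose rim stands 34 mm above the table. The cup is sprung: it starts to yield at 1 N and sinks up to 8 mm (8 N), and comes back up when let go. Origin: centre of the block's underside; z up.
- red_stone (a joint): how far the red domed stone (30 mm diameter) has been pressed down into its brass cup, in m: 0 is standing proud, 0.006 is fully home against the cup's floor; starts at 0 to 0.0015. It moves only straight down, needs about 3 N, and stays where it is left. Under a 3 N press the cup below it first sinks about 2 mm; a push of 5 to 6 N sets the stone home.
- red_top (a point): middle of the top of the red stone's shallow dome (flat within 0.5 mm over the middle 16 mm). It is 47 mm above the table with the stone proud and 41 mm when home, which is 13 mm and 7 mm above the unpressed cup's rim; with the stone home and the cup sunk to its stop it is 33 mm above the table, and from there on everything is rigid.
- pliers: small loose pliers with blue handles lying flat, about 125 mm long, 40 mm wide, 12 mm high; origin on the underside at the pivot, jaws (48 mm) to +x, handles (75 mm) to -x
- glue: loose white glue bottle with an orange cap, 40 mm diameter, 95 mm tall; origin at the centre of its underside
- can: loose green drink can, 66 mm diameter, 115 mm tall; origin at the centre of its underside
- bead_bowl: loose white bowl with beads, 90 mm diameter, 35 mm tall; origin at the centre of its underside

How it is judged (in metres and radians):
On the way, in this order (a step that is already met when the one before it is completed fails the run):
1. the purple stone is home and let go (value of joint purple_stone above 0.0048 m and contact force between the fingers and purple_holder below 0.2 N), for 0.1 s.
2. the yellow stone is home and let go (value of joint yellow_stone above 0.0048 m and contact force between the fingers and yellow_holder below 0.2 N), for 0.1 s.
3. the turquoise stone is home and let go (value of joint turquoise_stone above 0.0048 m and contact force between the fingers and turquoise_holder below 0.2 N), for 0.1 s.
At the end, for the whole second after the job is handed in: The purple, yellow and turquoise stones are each pressed in by at least 4.8 mm of their 6 mm, the red one by less than 3 mm; all holders are at rest within 20 mm of where they started, and so are the pliers, glue, can and bead bowl (within 20 mm) (value of joint each of purple_stone, yellow_stone, turquoise_stone above 0.0048 m and value of joint red_stone below 0.003 m and distance of each of purple_holder, yellow_holder, turquoise_holder, red_holder, pliers, glue, can, bead_bowl from where it was at the start of the episode below 0.02 m and linear speed of each of purple_holder, yellow_holder, turquoise_holder, red_holder below 0.02 m/s); the robot touches nothing.
It fails at once if the yellow stone is pressed in (past 3 mm) before the purple one is home, or the turquoise before the yellow ((value of joint yellow_stone above 0.003 m and value of joint purple_stone below 0.0048 m) or (value of joint turquoise_stone above 0.003 m and value of joint yellow_stone below 0.0048 m)).
It fails at once if the red stone or its holder is touched by the robot or pressed in (value of joint red_stone above 0.003 m or contact force between any of the fingers, the arm and red_holder above 0.5 N).
It fails at once if a holder is pressed with more than 25 N (contact force between any of the fingers, the arm and purple_holder above 25 N or contact force between any of the fingers, the arm and yellow_holder above 25 N or contact force between any of the fingers, the arm and turquoise_holder above 25 N).
It fails at once if a holder is lifted, tipped or pushed more than 20 mm from its place (distance of any of purple_holder, yellow_holder, turquoise_holder, red_holder from where it was at the start of the episode above 0.02 m or height (world z) of any of purple_holder, yellow_holder, turquoise_holder, red_holder above 0.008 m or angle between any of purple_holder, yellow_holder, turquoise_holder, red_holder's own z axis and vertical above 0.15 rad).
It fails at once if the pliers, glue, can or bead bowl is moved more than 20 mm, lifted or tipped (distance of any of pliers, glue, can, bead_bowl from where it was at the start of the episode above 0.02 m or height (world z) of any of pliers, glue, can, bead_bowl above 0.01 m or angle between any of pliers, glue, can, bead_bowl's own z axis and vertical above 0.25 rad).
It also fails if it takes over 48 s, if anything falls off the work surface, if the arm or the gripper's body presses on something with over 40 N, if the wrist force passes 120 N, or if a joint passes its speed limit or range.

## Working session

There is one attempt and no reset: what is moved stays moved. The work goes in short steps, Python scripts to look and compute and a shell command to move; the robot and the scene stay as the last step left them, time stands still between calls to the robot, and variables do not carry over. Pictures are saved under pics/ and viewed, at most 10 in all, crops included, and the job is handed in when it is done.

```bash
mkdir -p pics; python3 - <<'E'
from rig import *
import cv2
for n in("top","side"):
    im=get_image(n); cv2.imwrite(f"pics/{n}0.png",im["frame"]); print(im["intrinsics"],im["rvec"],im["tvec"])
s=state(); print(s, grip_point_offset)
E
```

```text
[[384.33101753   0.         283.84686643]
 [  0.         384.33101753 213.82365377]
 [  0.           0.           1.        ]] [ 2.13459616 -2.20211063  0.06781002] [ 21.66645097 638.85145957 836.57646409]
[[415.37113176   0.         284.84101779]
 [  0.         415.37113176 209.2478909 ]
 [  0.           0.           1.        ]] [ 2.05620278 -0.12468708  0.06986153] [-600.10877411  102.39894222  780.43660011]
{'clock': 0.1, 'qpos': array([ 1.07179472e+00,  3.26905340e-01, -1.93487107e-01,  1.05204007e+00,
        9.61877080e-06,  1.43659655e+00]), 'joint_vel': array([-0.00071934, -0.00057874,  0.00147437, -0.00196654,  0.00076939,
        0.00052422]), 'tau': array([ 9.56600197e-04, -4.44239044e+01,  2.63037783e+01,  7.83969706e-03,
       -7.74936825e-05,  3.32038951e-06]), 'tcp_pos': array([195.94522068, 513.33231861, 230.55956993]), 'tcp_rot': array([ 1.81391125e-01,  9.83410693e-01, -7.75936186e-04, -2.59273919e-04]), 'wrist_force': array([-0.38854681, -0.14052734,  0.31689837]), 'torque': array([0.01739844, 0.02719902, 0.08491834]), 'grasp_force': 0.0, 'gripper_width': 85.2134637478138} 18.700000000000003
```

View pics/top0.png

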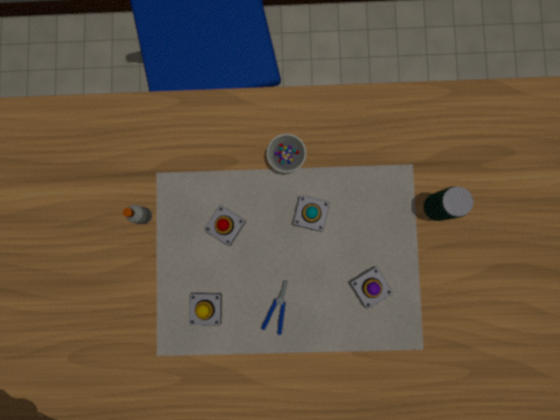

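View pics/side0.png

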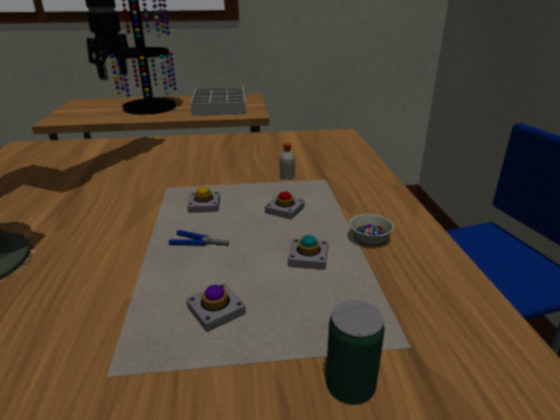

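Top view: purple at about (373,288), yellow (204,310), turquoise (312,212), red (223,225). The can, glue and bowl are at the edges and the pliers near (275,308). The side view shows the same layout. Next I locate the stones by colour in both views.

```bash
cat > h.py <<'E'
from rig import *
import cv2, numpy as np
seeds={"top":dict(purple=(373,288),yellow=(204,310),turquoise=(312,212),red=(223,225)),
"side":dict(purple=(215,294),yellow=(204,192),turquoise=(309,241),red=(285,197))}
hue=dict(purple=(130,160),yellow=(20,32),turquoise=(80,98),red=(0,6))
def blob(f,c,seed):
    h=cv2.cvtColor(f,cv2.COLOR_BGR2HSV)
    m=cv2.inRange(h,(hue[c][0],120,60),(hue[c][1],255,255))
    n,l,st,ce=cv2.connectedComponentsWithStats(m)
    i=1+np.argmin([np.hypot(*(x-seed))-(a>8)*50 for x,a in zip(ce[1:],st[1:,4])])
    return ce[i],st[i]
def ray(im,p):
    R=cv2.Rodrigues(im["rvec"])[0]; d=R.T@np.linalg.inv(im["intrinsics"])@[*p,1]; return -R.T@im["tvec"].ravel(),d
def at(im,p,z):
    o,d=ray(im,p); return o+d*(z-o[2])/d[2]
E
python3 - <<'E'
from h import *
np.set_printoptions(precision=1,suppress=True)
I={n:get_image(n) for n in seeds}
for c in hue:
    r=[]
    for n in I:
        p,st=blob(I[n]["frame"],c,seeds[n][c]); r.append(ray(I[n],p)); print(c,n,p,st,at(I[n],p,44))
    A=sum(np.eye(3)-np.outer(d,d)/(d@d) for o,d in r); b=sum((np.eye(3)-np.outer(d,d)/(d@d))@o for o,d in r)
    print("  tri",np.linalg.solve(A,b))
for k,p,z in[("can",(457,202),115),("glue",(128,212),95),("bowl",(286,153),35),("pl1",(284,282),8),("pl2",(265,327),8),("pl3",(281,333),8)]: print(k,at(I["top"],p,z))
E
```

```text
purple top [373.4 288.3] [368 282  12  13 124] [ 470.5 -186.8   44. ]
purple side [214.  290.8] [206 285  17  13 175] [ 471.7 -192.8   44. ]
  tri [ 470.6 -187.6   39.9]
yellow top [203.6 309.9] [195 301  18  18 242] [434.5 181.6  44. ]
yellow side [202.5 191.5] [195 187  15  10 112] [434.5 168.8  44. ]
  tri [433.3 183.2  37.2]
turquoise top [311.5 212. ] [306 207  12  11 106] [639.9 -59.5  44. ]
turquoise side [308.8 239.4] [302 236  14   8  87] [641.5 -64.6  44. ]
  tri [641.3 -59.8  40.9]
red top [222.4 224.5] [217 219  12  12  79] [618.6 137.5  44. ]
red side [284.9 194.8] [279 192  12   8  54] [619.9 128.   44. ]
  tri [620.  138.3  38.9]
can [ 644.4 -347.1  115. ]
glue [647.7 325.7  95. ]
bowl [775.9  -7.4  35. ]
pl1 [486.1   6.5   8. ]
pl2 [387.5  52.1   8. ]
pl3 [373.5  16.6   8. ]
```

Top-view positions at z≈44 agree with the side view within calibration: purple (470.5,-187), yellow (434.5,182), turquoise (640,-59.5). Moving above purple while shutting the fingers.

```bash
python3 -m jog '1 7 -18 -4 0 0 0; 1 21 -53 -10 0 0 0; 1 35 -88 -17 0 0 0; 1 49 -123 -24 0 0 0; 1 62 -158 -30 0 0 0' 20
python3 -m jog '1 14 -35 -7 0 0 0; 1 28 -70 -14 0 0 0; 1 42 -105 -21 0 0 0; 1 56 -140 -28 0 0 0; 1 70 -175 -34 0 0 0'
python3 -m jog '1 14 -35 -7 0 0 0; 1 28 -70 -14 0 0 0; 1 42 -105 -21 0 0 0; 1 56 -140 -28 0 0 0; 1 70 -175 -34 0 0 0'
python3 -m jog '1 14 -35 -7 0 0 0; 1 28 -70 -14 0 0 0; 1 42 -105 -21 0 0 0; 1 56 -140 -28 0 0 0; 1 65 -163 -33 0 0 0'
python3 -m jog '1 7 -18 0 0 0 0; 1 7 -29 0 0 0 0; 1 7 -29 0 0 0 0; 1 7 -29 0 0 0 0; 1 7 -29 0 0 0 0'
python3 -c "from rig import *;print(state())"
```

```text
clock: 0.62
tcp_pos: [258.3, 354.2, 200.7]
tcp_rot: [0.181, 0.984, -0.0, 0.0]
wrist_force: [0.7, 0.3, -0.5]
gripper_width: 25.8
grasp_force: 0.0
clock: 1.03
tcp_pos: [328.3, 179.2, 167.0]
tcp_rot: [0.181, 0.983, 0.0, 0.0]
wrist_force: [0.1, 0.1, 0.2]
gripper_width: -0.1
grasp_force: 0.0
clock: 1.45
tcp_pos: [398.4, 3.9, 133.0]
tcp_rot: [0.182, 0.983, 0.0, 0.0]
wrist_force: [1.0, 1.3, 0.2]
gripper_width: -0.1
grasp_force: 0.0
clock: 1.87
tcp_pos: [464.5, -160.7, 99.8]
tcp_rot: [0.183, 0.983, -0.001, 0.001]
wrist_force: [0.3, -0.3, -0.1]
gripper_width: -0.0
grasp_force: 0.0
clock: 2.28
tcp_pos: [469.4, -184.9, 100.2]
tcp_rot: [0.181, 0.983, 0.0, -0.001]
wrist_force: [0.5, -0.9, -0.2]
gripper_width: 0.0
grasp_force: 0.0
{'clock': 2.2833, 'qpos': array([-5.21813259e-01,  3.76903005e-01, -4.91683725e-01,  7.03421396e-01,
        3.82801887e-04, -1.57870922e-01]), 'joint_vel': array([ 0.01094456, -0.00801675, -0.00429638, -0.0029763 , -0.00212231,
       -0.00022962]), 'tau': array([-5.87564651e-01, -4.18518841e+01,  2.17705804e+01, -6.79563289e-02,
       -2.16782698e-02,  8.22411384e-04]), 'tcp_pos': array([ 469.39849045, -184.85836702,  100.24917803]), 'tcp_rot': array([ 1.80968623e-01,  9.83488665e-01,  3.82423782e-04, -5.07445659e-04]), 'wrist_force': array([ 0.47614153, -0.93861061, -0.20071815]), 'torque': array([ 0.02716744, -0.01163271, -0.00121757]), 'grasp_force': 0.0, 'gripper_width': 0.01656048530305095}
```

```bash
python3 -m jog '1 0 -1 -15 0 0 0; 1 0 -1 -30 0 0 0; 1 0 -1 -42 0 0 0; 1 0 -1 -42 0 0 0'
python3 - <<'E'
from h import *
f=get_image("side")["frame"]; cv2.imwrite("pics/s1.png",cv2.resize(f[180:350,120:320],None,fx=3,fy=3,interpolation=cv2.INTER_CUBIC))
E
```

```text
clock: 2.62
tcp_pos: [468.3, -184.8, 56.6]
tcp_rot: [0.18, 0.984, 0.001, -0.002]
wrist_force: [-0.9, -0.0, -0.2]
gripper_width: 0.1
grasp_force: 0.0
```

View pics/s1.png

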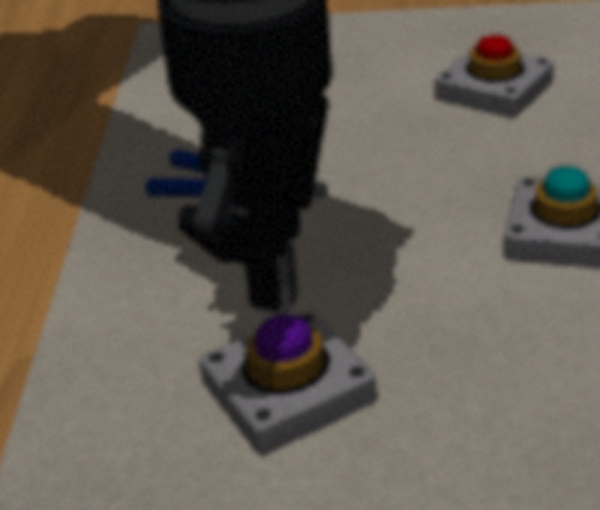

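The fingertips are at about crop (272,305), i.e. image px (211,282), just above and slightly left of the purple dome at px (214,291). I'll check that against the projection.

```bash
python3 - <<'E'
from h import *
im=get_image("side"); s=state(); print(s["tcp_pos"],s["wrist_force"])
P=np.float64([s["tcp_pos"],[470.5,-187,58],[470.5,-187,46],[480.5,-187,58],[470.5,-177,58]])
print(cv2.projectPoints(P,im["rvec"],im["tvec"],im["intrinsics"],None)[0].round(1).tolist(), blob(im["frame"],"purple",(214,291)))
E
```

```text
[ 469.68921093 -185.86161902   58.40361765] [-0.4243874  -0.48617661  0.42141993]
[[[212.0, 280.6]], [[212.6, 281.2]], [[213.2, 287.5]], [[219.1, 280.8]], [[212.8, 277.3]]] (array([217.53, 292.63]), array([213, 286,  10,  14, 100], dtype=int32))
```

Consistent. Pressing slowly.

```bash
python3 -m jog '1 0 0 -4 0 0 0; 1 0 0 -8 0 0 0; 1 0 0 -11 0 0 0; 1 0 0 -13 0 0 0; 1 0 0 -15 0 0 0'
python3 -m jog '1 0 0 -1 0 0 0; 1 0 0 -2 0 0 0; 1 0 0 -3 0 0 0; 1 0 0 -4 0 0 0; 1 0 0 -5 0 0 0'
python3 -m jog '1 0 0 -0.5 0 0 0; 1 0 0 -1 0 0 0; 1 0 0 -1 0 0 0; 1 0 0 -1 0 0 0'
```

```text
clock: 3.13
tcp_pos: [470.4, -187.2, 43.4]
tcp_rot: [0.181, 0.983, 0.0, 0.0]
wrist_force: [0.2, -0.1, 3.7]
gripper_width: -0.1
grasp_force: 1.5
clock: 3.55
tcp_pos: [470.4, -187.2, 38.3]
tcp_rot: [0.181, 0.983, 0.0, 0.0]
wrist_force: [1.3, 0.7, 3.2]
gripper_width: -0.2
grasp_force: 1.5
clock: 3.88
tcp_pos: [470.4, -187.2, 37.4]
tcp_rot: [0.181, 0.983, -0.0, 0.0]
wrist_force: [0.1, 1.8, 3.6]
gripper_width: -0.2
grasp_force: 1.8
```

```bash
python3 -m jog '1 0 0 -0.5 0 0 0; 1 0 0 -1 0 0 0; 1 0 0 -1.5 0 0 0; 1 0 0 -2 0 0 0; 1 0 0 -2 0 0 0'
python3 -m jog '1 0 0 -0 0 0 0; 1 0 0 -0 0 0 0'
```

```text
clock: 4.3
tcp_pos: [470.4, -187.2, 35.4]
tcp_rot: [0.181, 0.983, -0.0, 0.0]
wrist_force: [-0.3, 1.5, 4.8]
gripper_width: -0.1
grasp_force: 2.7
clock: 4.47
tcp_pos: [470.4, -187.2, 35.4]
tcp_rot: [0.181, 0.983, -0.0, 0.0]
wrist_force: [0.6, 1.6, 5.1]
gripper_width: -0.5
grasp_force: 2.7
```

```bash
python3 -m jog '1 0 0 -0.5 0 0 0; 1 0 0 -1 0 0 0; 1 0 0 -1 0 0 0; 1 0 0 -1 0 0 0'
python3 -m jog '1 0 0 2 0 0 0; 1 0 0 5 0 0 0; 1 0 0 10 0 0 0; 1 0 0 20 0 0 0; 1 0 0 40 0 0 0'
python3 -m jog '1 0 10 10 0 0 0; 1 0 30 20 0 0 0; 1 0 60 26 0 0 0; 1 0 90 26 0 0 0; 1 0 90 26 0 0 0'
python3 - <<'E'
from h import *
f=get_image("side")["frame"]; cv2.imwrite("pics/s2.png",cv2.resize(f[180:350,120:320],None,fx=3,fy=3,interpolation=cv2.INTER_CUBIC))
im=get_image("top");print(blob(im["frame"],"purple",(373,288)))
E
```

```text
clock: 4.8
tcp_pos: [470.4, -187.2, 34.5]
tcp_rot: [0.181, 0.983, -0.0, 0.0]
wrist_force: [0.1, 1.5, 6.1]
gripper_width: -0.2
grasp_force: 3.1
clock: 5.22
tcp_pos: [468.1, -186.3, 73.2]
tcp_rot: [0.181, 0.983, 0.001, -0.002]
wrist_force: [-0.5, 0.6, -0.2]
gripper_width: 0.1
grasp_force: 0.0
clock: 5.63
tcp_pos: [469.0, -92.5, 100.8]
tcp_rot: [0.179, 0.984, 0.001, -0.001]
wrist_force: [-1.0, -0.2, -0.8]
gripper_width: 0.2
grasp_force: 0.0
(array([374.18518519, 284.2962963 ]), array([370, 282,   9,   6,  27], dtype=int32))
```

View pics/s2.png

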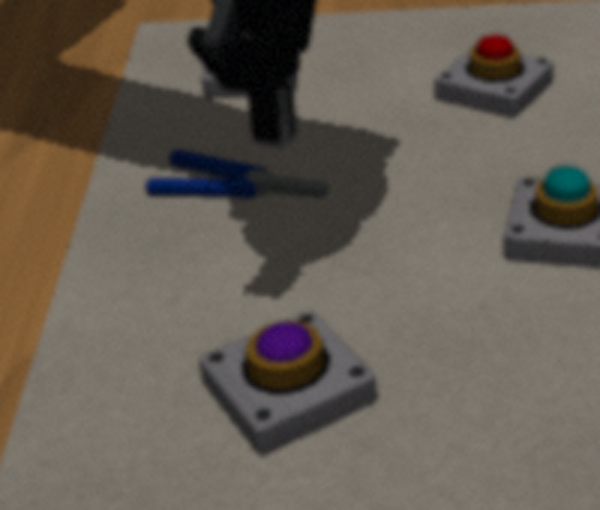

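Purple stone is at crop (285,342), lower in its cup than before, and the holder hasn't moved. On to yellow.

```bash
python3 -m jog '1 -3 20 0 0 0 0; 1 -8 55 0 0 0 0; 1 -12 90 0 0 0 0; 1 -17 125 0 0 0 0; 1 -20 160 0 0 0 0'
python3 -m jog '1 -5 35 0 0 0 0; 1 -10 70 0 0 0 0; 1 -13 100 0 0 0 0; 1 -15.5 119.5 0 0 0 0; 1 -15.5 119.5 0 0 0 0'
python3 -m jog '1 0 0 -12 0 0 0; 1 0 0 -27 0 0 0; 1 0 0 -38 0 0 0; 1 0 0 -42 0 0 0; 1 0 0 -42 0 0 0'
python3 - <<'E'
from h import *
f=get_image("side")["frame"]; cv2.imwrite("pics/s3.png",cv2.resize(f[100:270,120:320],None,fx=3,fy=3,interpolation=cv2.INTER_CUBIC))
E
```

```text
clock: 6.15
tcp_pos: [449.8, 63.3, 100.3]
tcp_rot: [0.183, 0.983, -0.0, -0.0]
wrist_force: [-0.2, -0.0, -0.1]
gripper_width: 0.0
grasp_force: 0.0
clock: 6.57
tcp_pos: [434.7, 184.8, 100.4]
tcp_rot: [0.18, 0.984, 0.001, 0.0]
wrist_force: [-1.0, -0.3, -0.9]
gripper_width: -0.0
grasp_force: 0.0
clock: 6.98
tcp_pos: [434.2, 181.1, 57.4]
tcp_rot: [0.182, 0.983, -0.001, -0.001]
wrist_force: [0.7, 0.3, -0.4]
gripper_width: 0.0
grasp_force: 0.0
```

View pics/s3.png

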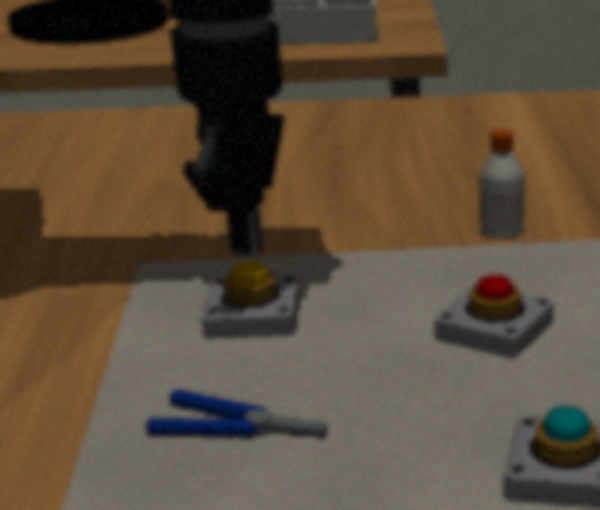

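Tip at crop (247,252), centred above the yellow dome at (250,270). Same pressing profile.

```bash
python3 -m jog '1 0 0 -4 0 0 0; 1 0 0 -8 0 0 0; 1 0 0 -11 0 0 0; 1 0 0 -13 0 0 0; 1 0 0 -15 0 0 0'
python3 -m jog '1 0 0 -1 0 0 0; 1 0 0 -2 0 0 0; 1 0 0 -3 0 0 0; 1 0 0 -4 0 0 0; 1 0 0 -5 0 0 0'
python3 -m jog '1 0 0 -1 0 0 0; 1 0 0 -2 0 0 0; 1 0 0 -3 0 0 0; 1 0 0 -3 0 0 0'
```

```text
clock: 7.45
tcp_pos: [435.1, 182.3, 43.4]
tcp_rot: [0.181, 0.983, -0.0, 0.0]
wrist_force: [-0.5, -0.4, 3.6]
gripper_width: 0.2
grasp_force: 1.5
clock: 7.87
tcp_pos: [435.0, 182.3, 38.4]
tcp_rot: [0.181, 0.983, -0.0, 0.0]
wrist_force: [0.7, -0.1, 3.3]
gripper_width: 0.3
grasp_force: 1.5
clock: 8.2
tcp_pos: [435.0, 182.3, 35.3]
tcp_rot: [0.181, 0.983, 0.0, 0.0]
wrist_force: [0.4, -1.1, 5.6]
gripper_width: -0.2
grasp_force: 2.7
```

```bash
python3 -m jog '1 0 0 -0.5 0 0 0; 1 0 0 -1 0 0 0; 1 0 0 -1 0 0 0; 1 0 0 -1 0 0 0'
python3 -m jog '1 0 0 2 0 0 0; 1 0 0 5 0 0 0; 1 0 0 10 0 0 0; 1 0 0 20 0 0 0; 1 0 0 40 0 0 0'
python3 -m jog '1 5 -5 10 0 0 0; 1 15 -20 20 0 0 0; 1 35 -45 26 0 0 0; 1 60 -70 26 0 0 0; 1 80 -95 26 0 0 0'
python3 -m jog '1 23 -27 0 0 0 0; 1 46 -54 0 0 0 0; 1 69 -81 0 0 0 0; 1 92 -108 0 0 0 0; 1 110 -131 0 0 0 0'
python3 -m jog '1 10 -10 0 0 0 0; 1 15.5 -16 0 0 0 0; 1 15.5 -16 0 0 0 0; 1 15.5 -16 0 0 0 0'
python3 -m jog '1 0 0 -12 0 0 0; 1 0 0 -27 0 0 0; 1 0 0 -38 0 0 0; 1 0 0 -42 0 0 0; 1 0 0 -42 0 0 0'
python3 - <<'E'
from h import *
f=get_image("side")["frame"]; cv2.imwrite("pics/s4.png",cv2.resize(f[120:290,170:370],None,fx=3,fy=3,interpolation=cv2.INTER_CUBIC))
E
```

```text
clock: 8.53
tcp_pos: [435.1, 182.3, 34.5]
tcp_rot: [0.181, 0.983, 0.0, 0.0]
wrist_force: [0.5, -0.7, 6.1]
gripper_width: -0.3
grasp_force: 3.1
clock: 8.95
tcp_pos: [432.1, 182.0, 72.9]
tcp_rot: [0.181, 0.983, -0.001, -0.003]
wrist_force: [-0.3, 0.5, 0.3]
gripper_width: -0.1
grasp_force: 0.0
clock: 9.37
tcp_pos: [515.7, 86.8, 100.9]
tcp_rot: [0.181, 0.984, 0.0, 0.0]
wrist_force: [1.5, 1.4, -0.6]
gripper_width: 0.1
grasp_force: 0.0
clock: 9.78
tcp_pos: [625.5, -45.3, 99.9]
tcp_rot: [0.182, 0.983, 0.0, -0.0]
wrist_force: [-0.4, -0.5, -0.1]
gripper_width: -0.1
grasp_force: 0.0
clock: 10.12
tcp_pos: [639.1, -58.9, 99.7]
tcp_rot: [0.181, 0.983, 0.0, -0.001]
wrist_force: [0.3, 0.8, -0.6]
gripper_width: -0.1
grasp_force: 0.0
clock: 10.53
tcp_pos: [638.4, -58.6, 56.4]
tcp_rot: [0.181, 0.983, 0.0, -0.002]
wrist_force: [1.0, 0.1, 0.8]
gripper_width: 0.1
grasp_force: 0.0
```

View pics/s4.png

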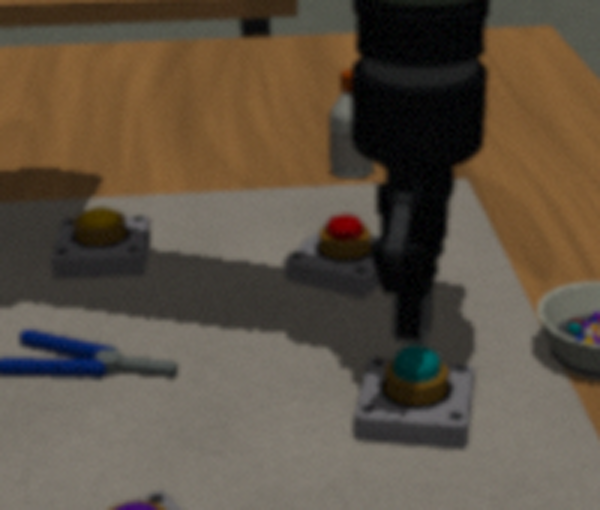

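Yellow at crop (100,225) now sits low in its cup. The tip (410,335) is above the turquoise dome (417,362). Pressing.

```bash
python3 -m jog '1 1 0 -4 0 0 0; 1 1 0 -8 0 0 0; 1 1 0 -11 0 0 0; 1 1 0 -13 0 0 0; 1 1 0 -15 0 0 0'
python3 -m jog '1 0 0 -1 0 0 0; 1 0 0 -2 0 0 0; 1 0 0 -3 0 0 0; 1 0 0 -4 0 0 0; 1 0 0 -5 0 0 0'
python3 -m jog '1 0 0 -1 0 0 0; 1 0 0 -2 0 0 0; 1 0 0 -3 0 0 0; 1 0 0 -3 0 0 0'
python3 -m jog '1 0 0 -0.5 0 0 0; 1 0 0 -1 0 0 0; 1 0 0 -1 0 0 0; 1 0 0 -1 0 0 0'
```

```text
clock: 11.0
tcp_pos: [641.5, -59.7, 43.5]
tcp_rot: [0.181, 0.983, 0.0, 0.0]
wrist_force: [-0.5, 1.0, 3.4]
gripper_width: -0.1
grasp_force: 1.5
clock: 11.42
tcp_pos: [641.5, -59.7, 38.5]
tcp_rot: [0.181, 0.983, 0.0, 0.0]
wrist_force: [-0.5, -0.3, 4.7]
gripper_width: -0.0
grasp_force: 1.5
clock: 11.75
tcp_pos: [641.5, -59.7, 35.4]
tcp_rot: [0.181, 0.983, -0.0, 0.0]
wrist_force: [-0.1, -0.1, 5.1]
gripper_width: -0.4
grasp_force: 2.7
clock: 12.08
tcp_pos: [641.5, -59.7, 34.7]
tcp_rot: [0.181, 0.983, -0.0, 0.0]
wrist_force: [-0.1, 0.6, 5.6]
gripper_width: 0.2
grasp_force: 3.0
```

```bash
python3 -m jog '1 0 0 2 0 0 0; 1 0 0 5 0 0 0; 1 0 0 10 0 0 0; 1 0 0 20 0 0 0; 1 0 0 40 0 0 0'
python3 -m jog '1 0 0 30 0 0 0; 1 0 0 60 0 0 0; 1 0 0 90 0 0 0; 1 0 0 110 0 0 0; 1 0 0 110 0 0 0'
python3 -m jog '1 0 0 0 0 0 0; 1 0 0 0 0 0 0; 1 0 0 0 0 0 0; 1 0 0 0 0 0 0; 1 0 0 0 0 0 0'
python3 - <<'E'
from h import *
f=get_image("side")["frame"]; cv2.imwrite("pics/s5.png",cv2.resize(f[150:350,130:396],None,fx=3,fy=3,interpolation=cv2.INTER_CUBIC)[:600,:798])
E
```

```text
clock: 12.5
tcp_pos: [638.7, -59.2, 72.4]
tcp_rot: [0.181, 0.983, 0.0, -0.003]
wrist_force: [0.4, 0.1, -1.2]
gripper_width: 0.1
grasp_force: 0.0
clock: 12.92
tcp_pos: [643.7, -60.2, 190.2]
tcp_rot: [0.181, 0.983, -0.0, 0.004]
wrist_force: [0.2, 0.8, 0.2]
gripper_width: 0.1
grasp_force: 0.0
clock: 13.33
tcp_pos: [640.5, -59.5, 183.0]
tcp_rot: [0.181, 0.983, 0.0, -0.001]
wrist_force: [-0.4, 0.2, 1.0]
gripper_width: -0.2
grasp_force: 0.0
```

View pics/s5.png

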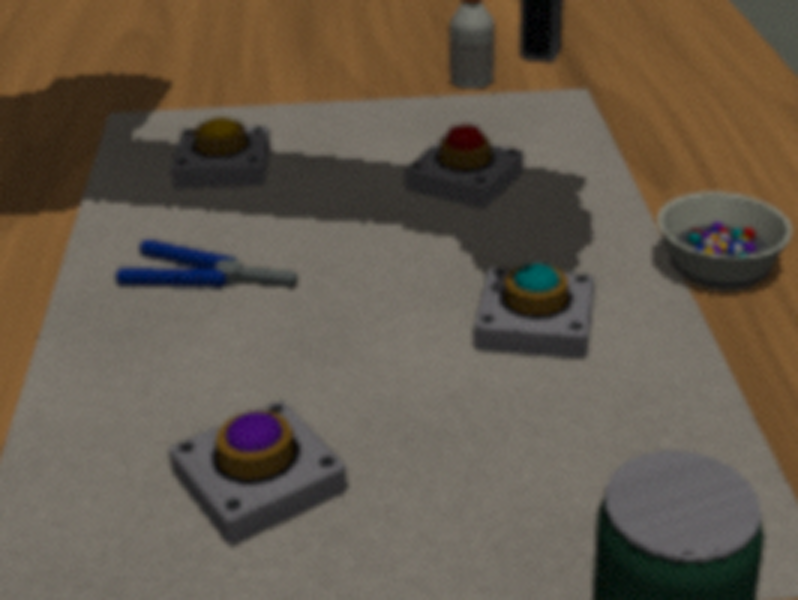

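Purple (255,432), yellow (222,132) and turquoise (537,277) all sit low in their cups. Red (465,138) still stands proud, and nothing has shifted.

```bash
python3 -c "from rig import *;print(hand_in())"
```

```text
the job is handed in; nothing more can be done
None
```

I pressed the purple, yellow and turquoise stones home in that order, lifting off after each, and handed the job in after about 13 s on the clock. In the final picture red still stands proud and nothing has visibly moved, but the hand-in returned no verdict.

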